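Wedge a dry test piece off the drying rail

ROBOT

A 6-joint arm with a two-finger parallel gripper is mounted at the origin on a cart in front of the work surface, level with it; the furniture and walls round the work are solid. World frame = base frame: x ahead of the robot, y to its left, z up, the work surface at z = 0. Lengths are in m, angles in rad, forces in N, time in s.
With the tool pointing down it reaches from about 0.3 to 0.85 m from the base axis. Payload 5.4 kg.
Tool frame: the origin (TCP) lies at the centre of the arm's flange, where the gripper is bolted on; the fingertips stand 173 mm ahead of it and the grasp point (between the pads) lies 155 mm ahead of it; z points along the fingers, y is the line along which they close (so a half turn about z gives the same grasp; the last joint's range is limited). The gripper opens to 85 mm and grips with 20 to 120 N. Pads are 22 mm wide; open, the fingers measure 114 mm over their backs; the gripper's body (76 mm by 85 mm) begins 54 mm behind the grasp point. The pads swing forward as they close: fully open they stand 13 mm farther back than shut.
Start: joints at [-0.21, 0.158, 1.597, -0, 1.386, -0.21], TCP at [0.575, -0, 0.405] pointing down, gripper open.
Joint ranges: [-2.91, 2.91], [-0.94, 2.29], [0.18, 2.7], [-1.29, 4.43], [0.17, 2.64], [-3, 3]. Speed limits (rad/s): [2.57, 2.57, 3.14, 3.14, 3.14, 3.14].

INTERFACE

Orientations are given as [roll, pitch, yaw] about the fixed x, y, z axes, in that order (R = Rz(yaw) Ry(pitch) Rx(roll)).
In Python, from plant import arm, optics gives the robot as it stands.
- The arm moves only by the tool servo_tool, never from a script. Its argument "plan" is a list of rows, each a list of 5 numbers: the shift along the tool's x, y, z in m, then the turn about the tool's z in rad, then the gripper's target within -1 to 1 (shut at 1, half-way at 0, fully open at -1). In form: [[dx, dy, dz, spin, claw], ...]. A call has 1 to 20 rows; each row is the pose to reach, as a shift and turn from the pose commanded when the call began, along the tool's axes at that moment; what a row does not reach only later rows make up. A row lasts 1/8 s, in which the tool goes at most 62.5 mm and 10.7 degrees, less where a joint would pass 70% of its speed; a pose out of reach is approached as far as the arm can. A call with a gripper value outside its range is refused whole. The fingers move at their own pace and stop on an object; the grip force is fixed at half the most. Time passes only in rows, so rows that repeat a pose let the fingers close. It gives the time, the measured TCP pose, the force, the opening and the grip force at its end, in the units of the state.
- arm.state(): the state, without advancing time (a new reading comes with each control period).
- optics.camera(name): name is "scene" or "side" or "wrist"; returns the picture (400x640x3 uint8, red, green, blue); there is no depth.
- optics.camera_params(name): a dict with "intrinsics" (3x3 intrinsics, pixels), "extrinsics" (4x4, takes a point from camera to world coordinates). Camera axes: x right, y down, z forward; pixel columns grow to the right and rows downward; lengths in m; the calibration is good to about 2 mm. A picture is of the moment at which its call begins: read the wrist's pose just before it. camera_params takes no time and is no camera call; for the wrist camera it gives the pose at the moment of the call.
- arm.finish_job(): hands the job in; it is judged then, once.
The state is a dict: "t": time; "joint_pos": joint angles; "qvel": joint speeds; "joint_torque": joint torques, N m; "ee_pos": TCP position; "eef_rot": TCP orientation; "ft_force": force on the tool from outside, world axes, zero at the start; "ft_torque": the same for the moment, N m; "grip_width": finger opening in m; "gripper_force": force on a finger pad.
Only numpy, scipy, OpenCV 4.12 (cv2) and the standard library are available. Lean on these libraries where they do the work, as an engineer would, in place of code of your own. Each camera call takes 0.05 s, during which the arm holds its last target. There are 200 camera calls.

TASK

The blue-glazed test piece is dry. Take the yellow wedge from its wooden holder, push it down between the ears of the spring clip that holds the blue piece on the rail, until the clip spreads and the piece drops into the rack's tray, then stand the wedge back in its holder as it was. Do not touch the blue piece with the gripper, and leave the terracotta piece hanging where it is.

Things in the scene. Friction and masses are not known exactly. Their poses are not given: they have to be found in the camera images.
- wedge: Yellow wedge hanging point-down in a fixed wooden holder (76x54 mm, rim 54 mm high, 5 to 8 mm play; wedge's start is centred). Origin: middle of tip edge, its lowest point; z up. Tip edge along y, 24 mm long, 4 mm thick; faces slope 31 deg each way in x up to z=42. Flange 80x60 mm z=42-47 rests on the rim; black 24x24 mm handle z=47-102: grasp it. 120 g. A half turn about z is equal.
- blue_piece: Blue block 36x28x20 mm under a steel spring clip hung on the rail, 100 g. Origin: centre of underside; z up, rail along y. Rail axis at z=46, its top 52. The clip's legs at +x and -x hug the rail; above it they flare as ears 18 mm wide (y), tips at z=86, 24 mm apart. A wedge tip edge along y pressed down between them (about 5 N) to 1-5 mm above the rail's top spreads them: the piece drops 60 mm.
- terracotta_piece: The same kind of piece, clip, origin and axes, but with a red-brown block; it hangs on the same rail, 90 to 130 mm from the blue one, on either side of it. It stays.
- rack: Drying rack fixed to the table: grey tray 120 (x) by 240 (y) mm, walls 28 mm high, cork mat with its top at z=10 mm, and over it a 12 mm steel rail along y (axis x=0, z=120 mm) between two posts at y=+-105 mm, 132 mm high. Origin: centre of the tray's underside on the table; z up.
There are look-alikes about, which are no part of the job. Leave any green look-alike of the blue_piece alone.

How it is judged:
By the outcome, as a careful person would: the job done as asked, in the order asked, and still so for the second after the job is handed in, with the robot touching nothing.
It also fails if it takes over 46 s, if anything falls off the work surface, if the arm or the gripper's body presses on something with over 40 N, if the wrist force passes 120 N, or if a joint passes its speed limit or range.

## Working session

There is one attempt and no reset: what is moved stays moved. The work goes in short steps, Python scripts to look and compute and a tool call to move; the robot and the scene stay as the last step left them, time stands still between calls to the robot, and variables do not carry over. Pictures are saved under pics/ and viewed, at most 10 in all, crops included, and the job is handed in when it is done.

Besides the shell and the picture viewer there is one more tool, called after "Call:" as a command line: name --pt "numbers of a row" for each row, then --argument value for the rest. servo_tool: Moves the arm, as the interface text tells. Its arguments: {"type":"object","properties":{"plan":{"type":"array"}},"required":["plan"]}

```bash
mkdir -p pics
cat > h.py <<'E'
import numpy as np, cv2
from plant import arm, optics
def snap(n,f):
    p=optics.camera_params(n); im=optics.camera(n); cv2.imwrite(f'pics/{f}.png',cv2.cvtColor(im,cv2.COLOR_RGB2BGR)); np.savez(f'pics/{f}.npz',K=p['intrinsics'],T=p['extrinsics']); return im
def load(f):
    d=np.load(f'pics/{f}.npz'); return cv2.imread(f'pics/{f}.png'),np.array(d['K']),np.array(d['T'])
def ray(K,T,u,v):
    d=T[:3,:3]@np.linalg.solve(K,[u,v,1.]); return T[:3,3],d/np.linalg.norm(d)
def onz(K,T,u,v,z):
    o,d=ray(K,T,u,v); return o+d*(z-o[2])/d[2]
def proj(K,T,P):
    P=np.atleast_2d(P); c=(P-T[:3,3])@T[:3,:3]; q=c@np.array(K).T; return q[:,:2]/q[:,2:]
def tri(rs):
    A=np.zeros((3,3));b=np.zeros(3)
    for o,d in rs:
        M=np.eye(3)-np.outer(d,d);A+=M;b+=M@o
    return np.linalg.solve(A,b)
E
python3 - <<'E'
from h import *
s=arm.state();print(s['t'],s['ee_pos'],s['eef_rot'],s['grip_width'])
for n in('scene','side','wrist'):
    snap(n,n+'0'); _,K,T=load(n+'0'); print(n,K[0,0],T.round(3).tolist())
E
```

```text
0.0 [5.74719276e-01 2.83344389e-05 4.03701897e-01] [-3.13972247e+00 -3.97248508e-04  1.57076616e+00] 0.08523811620333292
scene 458.78325027820114 [[0.83, 0.294, -0.473, 0.99], [0.557, -0.44, 0.704, -0.458], [-0.001, -0.848, -0.529, 0.527], [0.0, 0.0, 0.0, 1.0]]
side 454.6841075598776 [[1.0, -0.006, -0.022, 0.588], [0.017, -0.431, 0.902, -0.633], [-0.015, -0.902, -0.431, 0.434], [0.0, 0.0, 0.0, 1.0]]
wrist 285.0100268757206 [[1.0, 0.001, -0.001, 0.575], [0.001, -0.965, -0.262, 0.066], [-0.001, 0.262, -0.965, 0.372], [0.0, 0.0, 0.0, 1.0]]
```

View pics/scene0.png

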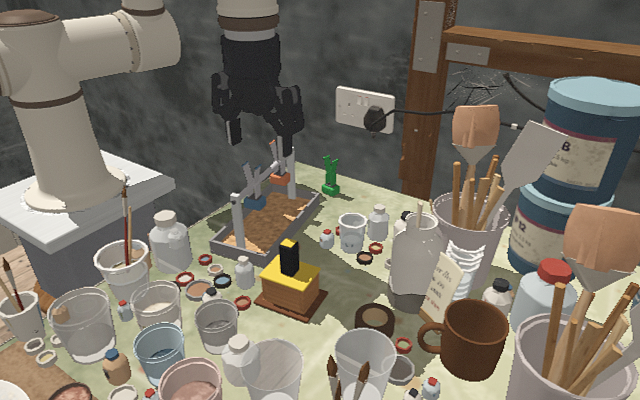

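View pics/side0.png

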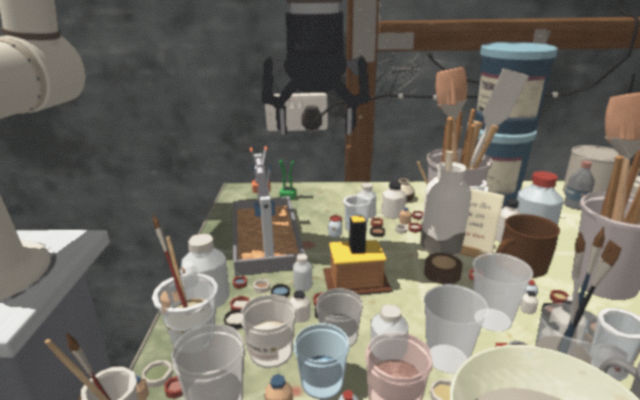

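View pics/wrist0.png

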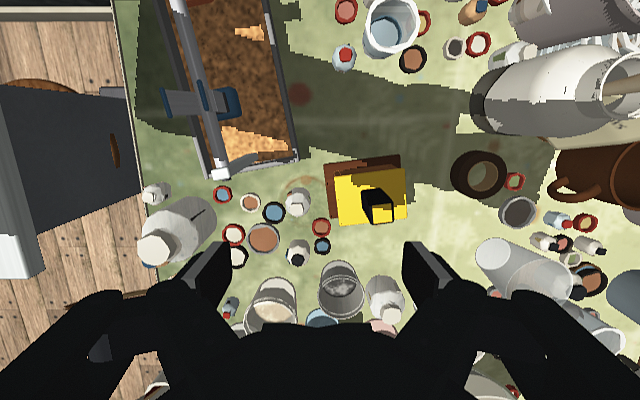

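The wrist view shows the wedge's handle at (376,206), its flange spanning (335-408,167-226), and a blue block and clip on the rail at (200,103). The scene view has these candidates:
- blue block under a clip on the rail, (258,195)
- terracotta block on the rail, (280,178)
- green clip standing off the rail, (330,180)

The one at (258,195) is the blue piece, being blue and on the rail. I'll confirm it in a crop.

Run:
```python
from h import *
a,K,T=load('wrist0'); s,Ks,Ts=load('scene0')
c1=cv2.resize(a[60:240,140:420],None,fx=2.8,fy=2.8,interpolation=cv2.INTER_CUBIC)[:,:800]
cv2.imwrite('pics/c1.png',c1)
c2=cv2.resize(s[130:320,205:345],None,fx=3.1,fy=3.1,interpolation=cv2.INTER_CUBIC)
cv2.imwrite('pics/c2.png',c2)
hsv=cv2.cvtColor(a,cv2.COLOR_BGR2HSV)
m=cv2.inRange(hsv,(22,150,60),(34,255,255)); m[:, :300]=0;m[240:]=0;m[:,430:]=0
m=cv2.morphologyEx(m,cv2.MORPH_CLOSE,np.ones((3,3)))
c=max(cv2.findContours(m,0,2)[0],key=cv2.contourArea);print(cv2.approxPolyDP(c,3,True)[:,0].tolist())
```

```text
[[404, 169], [335, 176], [339, 224], [369, 222], [360, 202], [360, 191], [380, 187], [394, 203], [393, 209], [390, 203], [372, 205], [374, 223], [406, 217]]
```

View pics/c1.png

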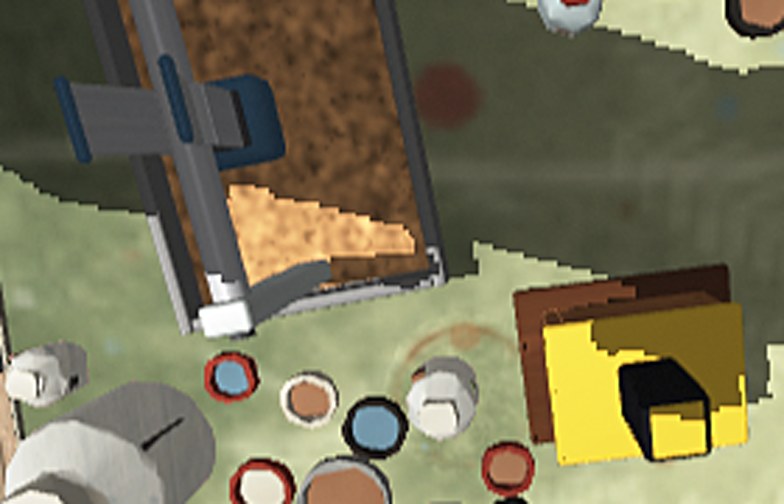

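View pics/c2.png

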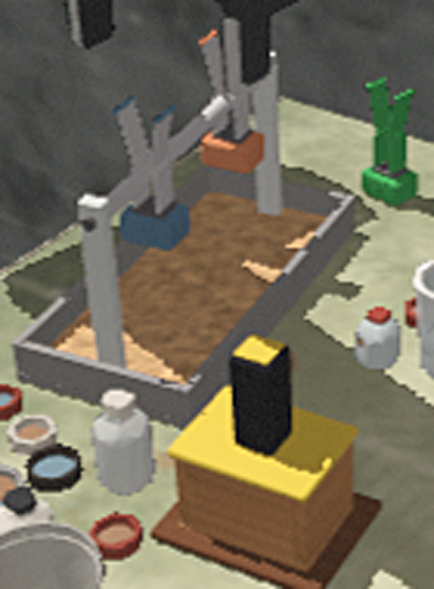

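The crops confirm it. The blue block on the rail has blue-tipped ears at wrist pixels (166,102) and (203,95), and the terracotta block hangs farther along the same rail. The green clip stands off the rail. The wedge has a yellow handle top.

```bash
cat > m.py <<'E'
from h import *
def cen(f,lo,hi,box):
    a,K,T=load(f); x0,y0,x1,y1=box
    hsv=cv2.cvtColor(a,cv2.COLOR_BGR2HSV); m=np.zeros(a.shape[:2],np.uint8)
    m[y0:y1,x0:x1]=cv2.inRange(hsv,lo,hi)[y0:y1,x0:x1]
    n,l,s,c=cv2.connectedComponentsWithStats(m)
    return [(c[i].round(1).tolist(),s[i].tolist()) for i in range(1,n) if s[i,4]>4]
E
python3 - <<'E'
from m import *
B=((95,90,40),(118,255,255))
w=cen('wrist0',*B,(150,70,250,130)); s=cen('scene0',*B,(235,155,275,215)); d=cen('side0',*B,(245,140,290,220))
print('w',w);print('s',s);print('d',d)
_,K,T=load('wrist0');_,Ks,Ts=load('scene0')
for c,_ in w: print('wrist tip on .16',onz(K,T,*c,.160).round(4))
for c,_ in s: print('scene tip on .16',onz(Ks,Ts,*c,.160).round(4))
q=[(335,176),(404,169),(407,218),(339,225)]
Q=np.array([onz(K,T,*p,.059) for p in q]);print(Q.round(4),np.linalg.norm(Q-np.roll(Q,-1,0),axis=1).round(4),Q.mean(0))
h=[(140+x/2.8,60+y/2.8) for x,y in[(648,402),(708,400),(710,453),(656,460)]]
H=np.array([onz(K,T,*p,.114) for p in h]);print(H.round(4),H.mean(0))
def S(x,y):return 205+x/3.1,130+y/3.1
hs=[S(*p) for p in[(233,347),(257,337),(291,346),(265,362)]]
H=np.array([onz(Ks,Ts,*p,.114) for p in hs]);print('scene H',H.round(4),H.mean(0))
fs=[S(*p) for p in[(169,451),(225,388),(358,432),(310,494)]]
H=np.array([onz(Ks,Ts,*p,.059) for p in fs]);print('scene F',H.round(4),np.linalg.norm(H-np.roll(H,-1,0),axis=1).round(4),H.mean(0))
C=lambda x,y:(140+x/2.8,60+y/2.8)
# tray right top edge z=.028, rail edges z=.12, post top .132
for n,z,a,b in[('tray',.028,(390,0),(443,270)),('railL',.12,(128,0),(205,290)),('railR',.12,(177,0),(243,290))]:
    A,Bb=onz(K,T,*C(*a),z),onz(K,T,*C(*b),z);v=A-Bb;print(n,A.round(4),Bb.round(4),'yaw',np.degrees(np.arctan2(-v[0],v[1])))
print('post near',onz(K,T,*C(226,318),.132))
E
```

```text
w [([202.5, 94.9], [197, 80, 12, 31, 148]), ([165.3, 102.1], [159, 87, 14, 31, 154]), ([230.4, 104.1], [217, 87, 25, 34, 445])]
s [([244.5, 163.2], [242, 161, 6, 5, 6]), ([257.6, 166.2], [255, 164, 6, 5, 8]), ([254.8, 203.2], [244, 196, 22, 14, 177])]
d [([257.0, 208.8], [256, 208, 3, 3, 5])]
wrist tip on .16 [0.4945 0.0836 0.16  ]
wrist tip on .16 [0.4677 0.0788 0.16  ]
wrist tip on .16 [0.5137 0.0775 0.16  ]
scene tip on .16 [0.4679 0.076  0.16  ]
scene tip on .16 [0.495  0.0799 0.16  ]
scene tip on .16 [ 0.5729 -0.0176  0.16  ]
[[ 0.5952  0.0067  0.059 ]
 [ 0.6715  0.0146  0.059 ]
 [ 0.6796 -0.0427  0.059 ]
 [ 0.6009 -0.0515  0.059 ]] [0.0767 0.0579 0.0792 0.0584] [ 0.63680906 -0.01823153  0.059     ]
[[ 0.6265 -0.0093  0.114 ]
 [ 0.6467 -0.0085  0.114 ]
 [ 0.6487 -0.0274  0.114 ]
 [ 0.6303 -0.03    0.114 ]] [ 0.63803203 -0.01880823  0.114     ]
scene H [[ 0.6264 -0.0266  0.114 ]
 [ 0.6311 -0.0135  0.114 ]
 [ 0.6494 -0.0102  0.114 ]
 [ 0.6467 -0.0276  0.114 ]] [ 0.63838815 -0.01948711  0.114     ]
scene F [[ 6.055e-01 -5.620e-02  5.900e-02]
 [ 5.971e-01 -5.000e-04  5.900e-02]
 [ 6.760e-01  8.800e-03  5.900e-02]
 [ 6.826e-01 -4.250e-02  5.900e-02]] [0.0563 0.0795 0.0517 0.0783] [ 0.64032176 -0.02260747  0.059     ]
tray [0.5333 0.1309 0.028 ] [0.5525 0.0246 0.028 ] yaw 10.251876576831524
railL [0.4685 0.1136 0.12  ] [0.4829 0.0294 0.12  ] yaw 9.68100497204603
railR [0.4827 0.1136 0.12  ] [0.495  0.0294 0.12  ] yaw 8.26256681358823
post near [0.49289433 0.02255282 0.132     ]
```

Call:
servo_tool --pt "-0.01 0.032 0 -0.06 -1" --pt "-0.019 0.063 0.03 -0.113 -1" --pt "-0.019 0.063 0.06 -0.113 -1" --pt "-0.019 0.063 0.08 -0.113 -1" --pt "-0.019 0.063 0.08 -0.113 -1" --pt "-0.019 0.063 0.08 -0.113 -1"

```text
t: 0.9
ee_pos: [0.6382, -0.019, 0.3262]
eef_rot: [3.139, 0.001, 1.684]
ft_force: [1.1, -0.6, 0.1]
grip_width: 0.0857
gripper_force: 0.0
```

Run:
```python
from m import *
s=arm.state();print(s['t'],s['ee_pos'],s['eef_rot']);snap('wrist','wrist1')
print([c for c in cen('wrist1',(22,120,60),(34,255,255),(200,100,450,330)) if c[1][4]>60])
```

```text
0.9 [ 0.63824016 -0.01896903  0.32620188] [3.13949333e+00 7.27881021e-04 1.68395799e+00]
[([314.1, 193.8], [267, 164, 94, 68, 4590]), ([313.0, 221.5], [300, 209, 27, 26, 701])]
```

View pics/wrist1.png

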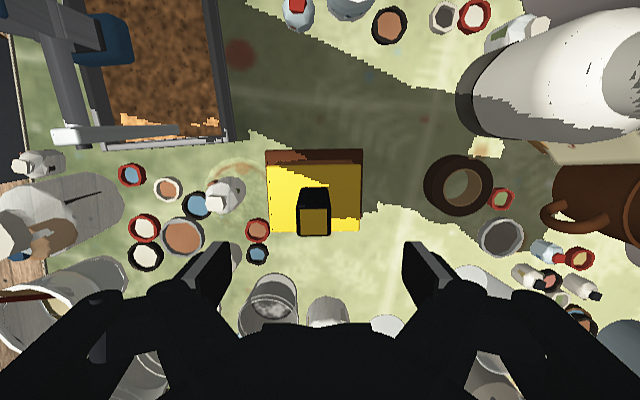

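Handle top at (313,221) and flange at (267-361,164-232), square to the image, so the yaw is right. I'll check the offset on the handle-top plane.

Run:
```python
from m import *
_,K,T=load('wrist1')
print('handle',onz(K,T,313.3,221.5,.114))
a=cv2.cvtColor(load('wrist1')[0],cv2.COLOR_BGR2HSV);m=cv2.inRange(a,(22,120,60),(34,255,255));m[:150]=0;m[240:]=0;m[:,:250]=0;m[:,380:]=0
ys=range(170,228,6);L=[(np.where(m[y])[0][0],np.where(m[y])[0][-1]) for y in ys];print(L)
P=np.array([onz(K,T,*p,.059) for p in[(267,165),(362,165),(361,231.5),(269,231.5)]]);print(P.mean(0),np.linalg.norm(P-np.roll(P,-1,0),axis=1))
```

```text
handle [ 0.63686052 -0.01856274  0.114     ]
[(np.int64(267), np.int64(360)), (np.int64(267), np.int64(360)), (np.int64(267), np.int64(359)), (np.int64(268), np.int64(359)), (np.int64(268), np.int64(359)), (np.int64(268), np.int64(359)), (np.int64(269), np.int64(359)), (np.int64(269), np.int64(359)), (np.int64(270), np.int64(359)), (np.int64(270), np.int64(359))]
[ 0.63762668 -0.0182743   0.059     ] [0.07887472 0.05916545 0.08139873 0.05910544]
```

Call:
servo_tool --pt "0 -0.001 0.03 0 -1" --pt "0 -0.001 0.06 0 -1" --pt "0 -0.001 0.08 0 -1" --pt "0 -0.001 0.08 0 -0.3" --pt "0 -0.001 0.08 0 0.5" --pt "0 -0.001 0.08 0 1" --pt "0 -0.001 0.08 0 1" --pt "0 -0.001 0.08 0 1" --pt "0 -0.001 0.08 0 1" --pt "0 -0.001 0.08 0 1"

```text
t: 2.2
ee_pos: [0.6377, -0.0193, 0.2463]
eef_rot: [3.139, 0.001, 1.684]
ft_force: [-0.3, -0.1, 5.6]
grip_width: 0.0236
gripper_force: 60.0
```

Call:
servo_tool --pt "0 0 -0.015 0 1" --pt "0 0 -0.045 0 1" --pt "0 0 -0.09 0 1" --pt "0 0 -0.14 0 1" --pt "0.01 -0.01 -0.185 0 1" --pt "0.035 -0.045 -0.19 -0.02 1" --pt "0.07 -0.085 -0.19 -0.04 1" --pt "0.1 -0.125 -0.19 -0.055 1" --pt "0.1155 -0.144 -0.19 -0.055 1" --pt "0.1155 -0.144 -0.19 -0.055 1" --pt "0.1155 -0.144 -0.19 -0.055 1"

```text
t: 3.58
ee_pos: [0.4813, 0.0791, 0.435]
eef_rot: [3.141, 0.0, 1.739]
ft_force: [0.0, -0.5, -1.1]
grip_width: 0.0232
gripper_force: 59.3
```

Run:
```python
from m import *
s=arm.state();print(s['t'],s['ee_pos'],s['eef_rot'],s['ft_force'],s['grip_width']);
for n in('wrist','scene','side'): snap(n,n+'2')
w=load('wrist2')[0];a=load('scene2')[0];b=load('side2')[0]
c=np.hstack([cv2.resize(a[40:240,190:320],(390,600),interpolation=2),cv2.resize(b[80:260,215:335],(400,600),interpolation=2)])
cv2.imwrite('pics/c3.png',c)
B=((95,90,40),(118,255,255))
for n,bx in(('wrist',(200,0,450,300)),('scene',(235,140,275,215)),('side',(235,120,300,225))):
    print(n,[x for x in cen(n+'2',*B,bx)]); print(n,'Y',[x for x in cen(n+'2',(22,100,50),(36,255,255),(150,0,450,330)) if x[1][4]>30])
```

```text
3.575 [0.48126531 0.07905596 0.43502268] [3.14094859e+00 4.38595776e-04 1.73855866e+00] [ 0.02026141 -0.48180049 -1.05274158] 0.023171337900817095
wrist [([287.0, 42.0], [285, 42, 5, 1, 5]), ([303.8, 173.7], [300, 167, 10, 18, 109]), ([327.5, 173.6], [322, 166, 11, 19, 124])]
wrist Y [([316.3, 212.1], [247, 185, 140, 81, 6830]), ([316.5, 288.9], [294, 269, 46, 42, 1872])]
scene [([244.5, 163.2], [242, 161, 6, 5, 6]), ([257.6, 166.2], [255, 164, 6, 5, 8]), ([254.7, 203.1], [244, 196, 22, 14, 185])]
scene Y [([241.7, 85.5], [236, 83, 11, 6, 40]), ([246.7, 125.7], [217, 111, 59, 36, 851])]
side [([257.1, 208.4], [256, 205, 3, 8, 14])]
side Y [([257.2, 124.3], [232, 112, 51, 35, 679])]
```

View pics/c3.png

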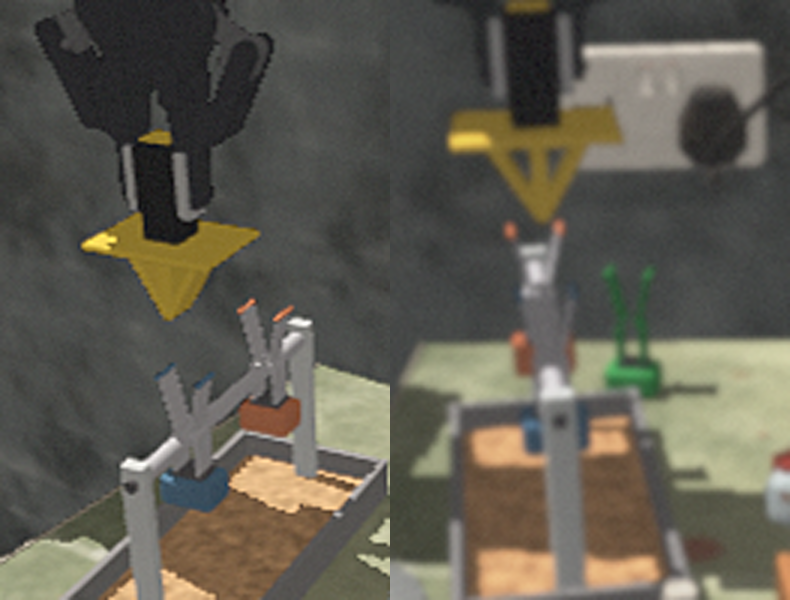

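View pics/wrist2.png

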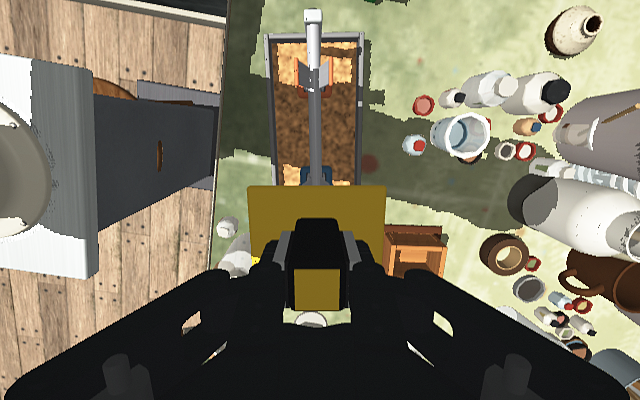

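The wedge is held level, point down above the blue clip (tip at scene (246,147), side (260,147)), and the rail runs vertical in the wrist view, so the yaw fits. I'll check the tip's position against the ears in the same views.

Run:
```python
from m import *
_,Ks,Ts=load('scene2');_,Kd,Td=load('side2')
P=tri([ray(Ks,Ts,246,146.7),ray(Kd,Td,260.3,146.6)]);print('tip tri',P)
a=np.radians(9.6);y=np.array([-np.sin(a),np.cos(a),0])
for e in(-.012,0,.012):
  E=np.array([.4813,.0791,.2007])+e*y;print(e,proj(Ks,Ts,E).round(1),proj(Kd,Td,E).round(1))
print('ears mid scene',onz(Ks,Ts,251.1,164.7,.16))
for n,K,T,bx in(('scene2',Ks,Ts,(217,122,276,160)),('side2',Kd,Td,(232,112,290,160))):
    im,_,_=load(n);h=cv2.cvtColor(im,cv2.COLOR_BGR2HSV);m=cv2.inRange(h,(20,90,40),(36,255,255))
    x0,y0,x1,y1=bx
    for v in range(138,150): 
        q=np.where(m[v,x0:x1])[0]
        if len(q):print(n,v,q[0]+x0,q[-1]+x0)
```

```text
tip tri [0.48242766 0.06863394 0.19954052]
-0.012 [[245.7 145.9]] [[260.9 146.7]]
0 [[249.4 143.3]] [[260.6 144.4]]
0.012 [[253.1 140.7]] [[260.3 142.2]]
ears mid scene [0.48164443 0.07801486 0.16      ]
scene2 138 240 255
scene2 139 240 255
scene2 140 241 254
scene2 141 242 253
scene2 142 242 253
scene2 143 243 251
scene2 144 243 249
scene2 145 244 248
scene2 146 244 247
side2 138 253 266
side2 139 254 266
side2 140 254 265
side2 141 255 265
side2 142 256 264
side2 143 256 264
side2 144 257 263
side2 145 258 262
side2 146 259 261
```

Call:
servo_tool --pt "0 0 0.02 0 1" --pt "0 0 0.035 0 1" --pt "0 0 0.042 0 1" --pt "0 0 0.049 0 1" --pt "0 0 0.056 0 1" --pt "0 0 0.061 0 1" --pt "0 0 0.065 0 1" --pt "0 0 0.068 0 1" --pt "0 0 0.07 0 1" --pt "0 0 0.071 0 1" --pt "0 0 0.071 0 1"

```text
t: 5.1
ee_pos: [0.4808, 0.0794, 0.3636]
eef_rot: [-3.141, -0.0, 1.739]
ft_force: [-0.5, 0.4, -0.4]
grip_width: 0.0233
gripper_force: 59.5
```

Run:
```python
from m import *
for n in('scene','side'): snap(n,n+'3')
a=load('scene3')[0];b=load('side3')[0]
c=np.hstack([cv2.resize(a[60:260,190:320],(390,600),interpolation=2),cv2.resize(b[100:280,215:335],(400,600),interpolation=2)])
cv2.imwrite('pics/c4.png',c)
B=((95,90,40),(118,255,255));print(cen('scene3',*B,(220,100,320,260)))
```

```text
[([260.5, 197.0], [258, 195, 6, 5, 8]), ([257.2, 231.2], [247, 224, 21, 14, 165])]
```

View pics/c4.png

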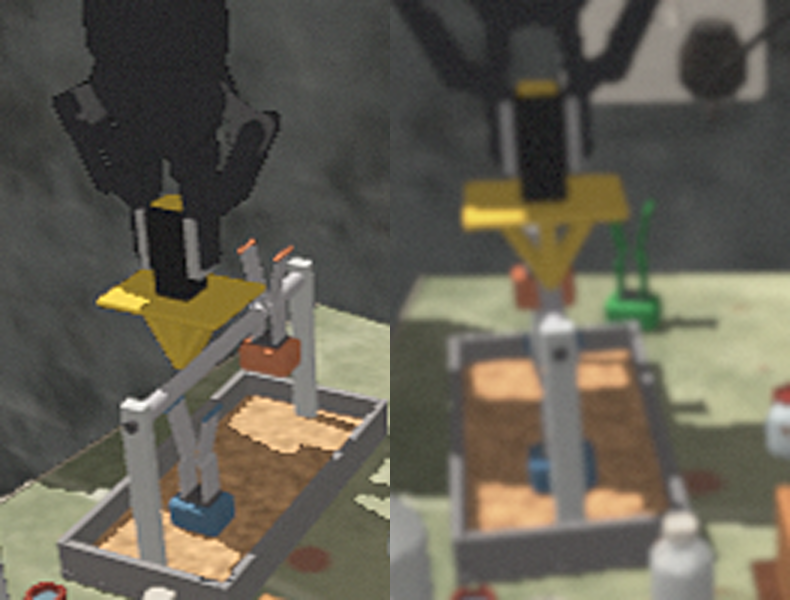

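The blue piece has dropped and stands in the tray (scene (257,231)); the terracotta piece still hangs. Now I lift and return the wedge.

Call:
servo_tool --pt "0 0 -0.02 0 1" --pt "0 0 -0.05 0 1" --pt "0 0 -0.075 0 1" --pt "-0.025 0.03 -0.075 0.01 1" --pt "-0.06 0.07 -0.075 0.03 1" --pt "-0.095 0.108 -0.065 0.045 1" --pt "-0.1232 0.1374 -0.03 0.055 1" --pt "-0.1232 0.1374 0.01 0.055 1" --pt "-0.1232 0.1374 0.045 0.055 1" --pt "-0.1232 0.1374 0.065 0.055 1" --pt "-0.1232 0.1374 0.085 0.055 1" --pt "-0.1232 0.1374 0.1 0.055 1" --pt "-0.1232 0.1374 0.11 0.055 1" --pt "-0.1232 0.1374 0.115 0.055 1" --pt "-0.1232 0.1374 0.117 0.055 1" --pt "-0.1232 0.1374 0.117 0.055 1"

```text
t: 7.2
ee_pos: [0.6371, -0.0191, 0.2472]
eef_rot: [3.141, 0.0, 1.684]
ft_force: [-0.9, 0.1, -1.0]
grip_width: 0.0239
gripper_force: 59.6
```

Call:
servo_tool --pt "0 0 0.001 0 1" --pt "0 0 0.0015 0 1" --pt "0 0 0.0015 0 1"

```text
t: 7.58
ee_pos: [0.6373, -0.0191, 0.2463]
eef_rot: [3.14, 0.0, 1.684]
ft_force: [-2.5, 0.6, 5.7]
grip_width: 0.0236
gripper_force: 60.5
```

Seated, with the same height and contact force as at the grasp. Next I open and retreat.

Call:
servo_tool --pt "0 0 0.001 0 0.4" --pt "0 0 0.001 0 -0.3" --pt "0 0 0.001 0 -1" --pt "0 0 0 0 -1" --pt "0 0 0 0 -1" --pt "0 0 -0.02 0 -1" --pt "0 0 -0.05 0 -1" --pt "0 0 -0.08 0 -1" --pt "0 0 -0.12 0 -1" --pt "0 0 -0.15 0 -1" --pt "0 0 -0.15 0 -1" --pt "0 0 -0.15 0 -1" --pt "0 0 -0.15 0 -1"

```text
t: 9.2
ee_pos: [0.6365, -0.019, 0.3935]
eef_rot: [-3.139, -0.001, 1.684]
ft_force: [-0.4, -0.0, -0.1]
grip_width: 0.0855
gripper_force: 0.0
```

Run:
```python
from m import *
for n in('scene','wrist'): snap(n,n+'4')
a=load('scene4')[0];b=load('wrist4')[0]
c=np.hstack([cv2.resize(a[130:330,205:345],(420,600),interpolation=2),cv2.resize(b[60:320,200:360],(369,600),interpolation=2)])
cv2.imwrite('pics/c5.png',c)
Y=((22,120,60),(34,255,255))
for f in('scene0','scene4'):print(f,[x for x in cen(f,*Y,(255,230,325,300)) if x[1][4]>20],cen(f,(0,120,90),(14,255,255),(262,125,300,190)))
```

```text
scene0 [([287.9, 242.3], [280, 238, 17, 10, 100]), ([289.9, 274.4], [259, 254, 62, 38, 1014])] [([271.2, 141.8], [269, 140, 6, 5, 9]), ([279.6, 178.9], [270, 173, 20, 13, 192])]
scene4 [([288.7, 242.3], [281, 238, 17, 10, 103]), ([290.5, 274.7], [260, 255, 61, 37, 1004])] [([271.8, 141.6], [269, 140, 6, 5, 8]), ([283.8, 144.2], [281, 142, 6, 5, 12]), ([279.9, 179.0], [270, 173, 20, 13, 183])]
```

View pics/c5.png

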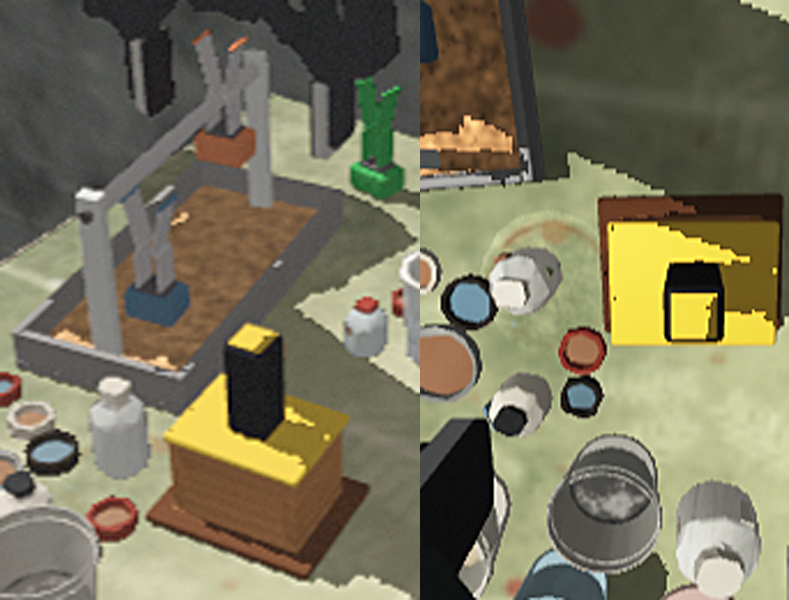

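The wedge sits flat on the holder's rim within 1 px of its start, the blue piece is in the tray, and the terracotta piece hangs at its old place (280,179).

```bash
python3 -c "
from plant import arm
print(arm.finish_job())"
```

```text
the job is handed in; nothing more can be done
None
```

The job is handed in at about 9 s: the blue piece was released into the tray without the gripper touching it, the wedge is back in its holder within 1 px of its start, and the terracotta piece still hangs where it was.

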